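# Centre the footed cup on the weighing pan and tare

## Robot

A 6-joint arm with a two-finger parallel gripper is mounted at the origin on the work surface. World frame = base frame: x ahead of the robot, y to its left, z up, the work surface at z = 0. Lengths are in m, angles in degrees, forces in N, time in s.
With the tool pointing down it reaches from about 0.325 to 0.775 m from the base axis. Payload 5.5 kg.
Tool frame: the origin (TCP) lies at the centre of the arm's flange, where the gripper is bolted on; the fingertips stand 182 mm ahead of it and the grasp point (between the pads) lies 163 mm ahead of it; z points along the fingers, y is the line along which they close (so a half turn about z gives the same grasp; the last joint's range is limited). The gripper opens to 88 mm and grips with 3 to 60 N. Pads are 20 mm wide; open, the fingers measure 115 mm over their backs; the gripper's body (75 mm by 178 mm) begins 61 mm behind the grasp point.
Start: joints at [71.179, 5.22, 70.514, -0, 104.267, -3.249], TCP at [0.161, 0.578, 0.405] pointing down, gripper open.
Joint ranges: [-164.24, 164.24], [-49.07, 125.15], [9.68, 141.18], [-86.29, 266.29], [3.28, 154.24], [-151.56, 151.56]. Speed limits (degrees/s): [147.25, 147.25, 172.46, 180, 180, 180].

## Interface

Orientations are given as [roll, pitch, yaw] about the fixed x, y, z axes, in that order (R = Rz(yaw) Ry(pitch) Rx(roll)).
In Python, from station import r gives the robot as it stands. The module is installed in compiled form; this text tells all that it offers. Calls block until the motion is done:
- r.reach(position, orientation): joint-space move of the TCP to a pose.
- r.servo_line(position, rotation=None, speed=0.15): straight line of the TCP; rotation=None keeps the orientation; speed is the mean speed in m/s.
- r.move_joints(angles): joint-space move.
- r.let_go() and r.grab(squeeze=None): open the fingers fully, or close them until they stop; squeeze is the grip in N (None keeps the last).
- r.wait(seconds).
- r.inverse_kinematics(position, orientation): joint angles nearest the present ones, or None.
- r.sense(): the state.
- r.snapshot(name): name is "side" or "top"; returns a dict with "frame" (420x560x3 uint8, red, green, blue), "fx", "fy", "cx", "cy" (pixels), "dist_coeffs" ([k1, k2, p1, p2, k3] as OpenCV has them; the pictures are not rectified), "R" (3x3) and "t" (3): a world point X has camera coordinates R X + t. Camera axes: x right, y down, z forward; pixel columns grow to the right and rows downward; lengths in m; the calibration is good to about 2 mm. A picture is of the moment at which its call begins. There is no depth.
A pose or a line that the arm cannot do raises r.IKError and nothing moves.
- r.hand_in(): hands the job in; it is judged then, once.
The state is a dict: "clock": time; "joints": joint angles; "joint_vel": joint speeds; "joint_torque": joint torques, N m; "tcp_pos": TCP position; "orientation": TCP orientation; "contact_force": force on the tool from outside, world axes, zero at the start; "torque": the same for the moment, N m; "opening": finger opening in m; "gripper_force": force on a finger pad.
Only numpy, scipy, OpenCV 4.12 (cv2) and the standard library are available. Lean on these libraries where they do the work, as an engineer would, in place of code of your own. Each camera call takes 0.05 s, during which the arm holds its last target. There are 200 camera calls.

## Task

The little footed cup stands off to one side of the scale's round weighing pan. Without gripping or lifting it, nudge it with light fingertip taps until it stands still and upright in the middle of the pan, then, with the cup left alone, press the scale's blue tare key fully down and let go. Do not knock the cup over or off the pan, do not press the grey power key, and leave everything else on the table where it is.

Things in the scene. Friction and masses are not known exactly. Their poses are not given: they have to be found in the camera images.
- cup: Small matte dark-grey ceramic footed cup, like an egg cup, loose, about 70 g, 46 mm tall. Origin: centre of the foot's underside; z up. Across: foot 26 mm (rests on 25), waist 18 at 7 mm up, widest 42 at 21 mm up, open rim 37 at the top. Slides on the pan if pushed slowly at its widest height or lower; pushed near the rim it leans and may tip; hit fast it topples or slides off.
- pan_top (a point): Centre of the top face of the scale's weighing pan: a flat round bright steel plate without a rim, 84 mm across, 4 mm thick, its top 34 mm above the table and 8 mm above the scale's deck. Two thin dark rings are drawn about its centre, 33 mm and 71 mm across; the cup's foot just fits inside the inner one. z up; the turn about z has no meaning.
- scale: White digital precision scale, fixed to the table, 178 x 124 mm, deck 26 mm above the table. Origin: on the table under the centre of the pan. Its x axis points to its back; the deck reaches from 118 mm in front of the origin (-x) to 60 mm behind it, and 62 mm to either side (y). A dark display, flush with the deck, lies between the pan and the two keys at the front edge.
- tare_top (a point): Centre of the top face of the blue tare key (17 mm front to back x 27 mm wide), at 99 mm in front of and 34 mm to the -y side of the scale's origin, standing 6 mm above the deck. Moves down with the key; its axes are those of the scale.
- tare (a joint): Travel of the blue tare key in m: 0 released, 0.004 fully down. A spring returns it; it takes about 4 N to hold it fully down.
- power (a joint): Travel of the grey power key in m, 0 released, 0.004 fully down; same size and spring as the tare key, 68 mm from it on the +y side. Not to be pressed.
- vial: Slender amber glass vial with a black screw cap, 18 mm across, 68 mm tall, standing loose on the table left of the scale. Origin: centre of its underside; z up. Leave alone.
- spoon: Stainless double-ended measuring spoon, 163 mm long along its x, 10 mm high, lying loose on the table right of the scale. Origin: on the table near its middle. Leave alone.
- dish: Shallow matte grey ceramic dish, 104 mm across, 24 mm high, loose on the table to the right. Origin: centre of its underside. Leave alone.
- mill: Dark wooden pepper mill, 56 mm across, 177 mm tall, loose, standing at the back right. Origin: centre of its underside. Leave alone.
- jar: Amber glass jar with a bamboo lid, 68 mm across, 85 mm tall, loose, standing at the back. Origin: centre of its underside. Leave alone.
- mortar: White marble mortar with its pestle, 96 mm across, 92 mm tall with the pestle, about 0.9 kg, standing near the robot on the left. Origin: centre of its underside. Leave alone.
- drawer_rim (a point): Middle of the top edge of the front of the open top drawer of a whitewashed pine drawer unit, 0.17 m above the table, on the left at the back; in the drawer lie a bamboo rack with vials and a tin. Leave alone.
Mind the look-alikes: they are no part of the job. There is more than one size of the cup; the job needs the smallest.

How it is judged (in metres and radians):
On the way, in this order (a step that is already met when the one before it is completed fails the run):
1. the cup stands still and upright in the middle of the pan, untouched (horizontal distance between cup and pan_top below 0.006 m and angle between cup's own z axis and vertical below 0.06 rad and linear speed of cup below 0.01 m/s and z of cup in the frame of pan_top below 0.003 m and contact force between each of the arm, the fingers and cup below 0.05 N), for 0.3 s.
2. the blue tare key is pressed fully down with the cup left in the middle, untouched (value of joint tare above 0.003 m and horizontal distance between cup and pan_top below 0.006 m and angle between cup's own z axis and vertical below 0.06 rad and contact force between each of the arm, the fingers and cup below 0.05 N), for 0.05 s.
At the end, for the whole second after the job is handed in: The cup stands upright (within 3.5 degrees) and still on the pan with its foot's centre within 6 mm of the pan's centre, the tare key was pressed at least 3 mm down after that and has come back up, and nothing else was moved (horizontal distance between cup and pan_top below 0.006 m and z of cup in the frame of pan_top between -0.003 and 0.003 m and angle between cup's own z axis and vertical below 0.06 rad and linear speed of cup below 0.01 m/s and angular speed of cup below 0.2 rad/s and value of joint each of tare, power below 0.001 m); the robot touches nothing.
It fails at once if the cup is pushed hard or squeezed (over 6 N) (contact force between any of the fingers, the arm and cup above 6 N).
It fails at once if the cup is lifted off the pan (z of cup in the frame of pan_top above 0.008 m).
It fails at once if the cup is knocked over or falls off the pan (z of cup in the frame of pan_top below -0.005 m or horizontal distance between cup and pan_top above 0.045 m or angle between cup's own z axis and vertical above 0.5 rad).
It fails at once if the grey power key is pressed (value of joint power above 0.002 m).
It fails at once if something else on the table is moved or knocked over (distance of any of vial, spoon, dish, mill, jar, mortar from where it was at the start of the episode above 0.01 m or angle between any of vial, mill's own z axis and vertical above 0.3 rad or distance of drawer_rim from where it was at the start of the episode above 0.015 m).
It also fails if it takes over 51 s, if anything falls off the work surface, if the arm or the gripper's body presses on something with over 40 N, if the wrist force passes 120 N, or if a joint passes its speed limit or range.

## Working session

There is one attempt and no reset: what is moved stays moved. The work goes in short steps, each a Python script; the robot and the scene stay as the last script left them, time stands still between calls to the robot, and variables do not carry over. Pictures are saved under pics/ and viewed, at most 10 in all, crops included, and the job is handed in when it is done.

```bash
mkdir -p pics
python3 - <<'E'
from station import r
import cv2
for n in("side","top"):
    s=r.snapshot(n); cv2.imwrite(f"pics/{n}0.png",s["frame"][:,:,::-1])
    print(n,s["fx"],s["cx"],s["cy"],s["dist_coeffs"],s["R"],s["t"])
print(r.sense())
E
```

```text
side 463.09829539017926 282.5571718716346 212.29497013425063 [-0.13755957  0.          0.          0.          0.        ] [[ 0.92373144 -0.38303829 -0.00138121]
 [-0.22137048 -0.53090523 -0.81800657]
 [ 0.31259454  0.75592414 -0.57520722]] [-0.51556119  0.25545685  1.31520072]
top 491.10663253118247 282.24015274626714 206.5570575982363 [0.04157377 0.         0.         0.         0.        ] [[-0.01175964 -0.99991073  0.00634338]
 [-0.99629041  0.01117575 -0.08532603]
 [ 0.08524752 -0.00732325 -0.99633289]] [0.01571409 0.59001107 1.52463472]
{'clock': 0.1, 'joints': array([ 7.11786008e+01,  5.25843688e+00,  7.05747412e+01, -3.12437511e-04,
        1.04267368e+02, -3.24896178e+00]), 'joint_vel': array([-0.08676929, -0.07422494, -0.16153315,  0.00896505,  0.12294391,
        0.03848005]), 'joint_torque': array([ 2.27613658e-03, -4.47857773e+01, -4.07571673e+01,  7.00129056e-02,
        2.84970633e-02, -1.27704025e-04]), 'tcp_pos': array([0.16109514, 0.57801983, 0.40362577]), 'orientation': array([-1.79899598e+02, -5.39597424e-03,  1.64427481e+02]), 'contact_force': array([-0.66493528,  0.2540227 ,  0.30602559]), 'torque': array([-0.00192589,  0.01055891, -0.01618616]), 'gripper_force': 0.0, 'opening': 0.08743222472924447}
```

View pics/top0.png

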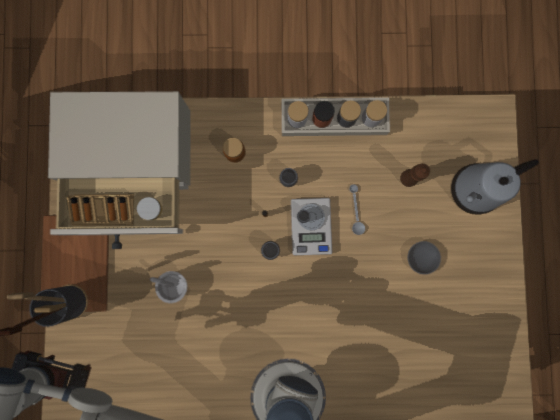

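View pics/side0.png

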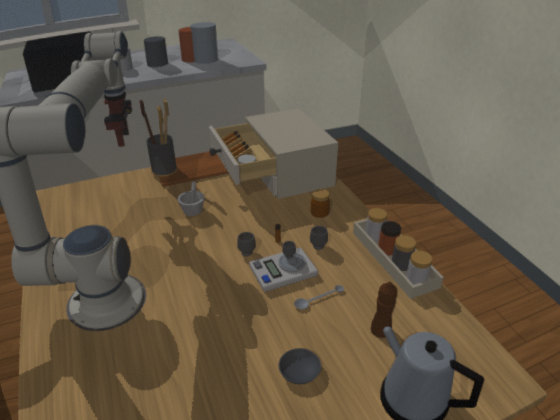

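The top view shows the scale at about (311,227), with the cup left of the pan centre near (305,215). Two larger cups stand at (271,250) and (288,177). The blue key is at (323,249) and the grey key at (301,249). I'll zoom in on both views.

Run:
```python
import cv2,numpy as np
a=cv2.imread("pics/top0.png")[190:262,280:346]; b=cv2.imread("pics/side0.png")[230:300,240:330]
f=lambda x:cv2.resize(cv2.convertScaleAbs(x,alpha=1.6),(400,560) if x.shape[1]==66 else (400,311),interpolation=cv2.INTER_CUBIC)
A,B=f(a),f(b); B=cv2.copyMakeBorder(B,0,560-311,0,0,0)
cv2.imwrite("pics/z0.png",np.hstack([A,B]))
```

```text
(no output)
```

View pics/z0.png

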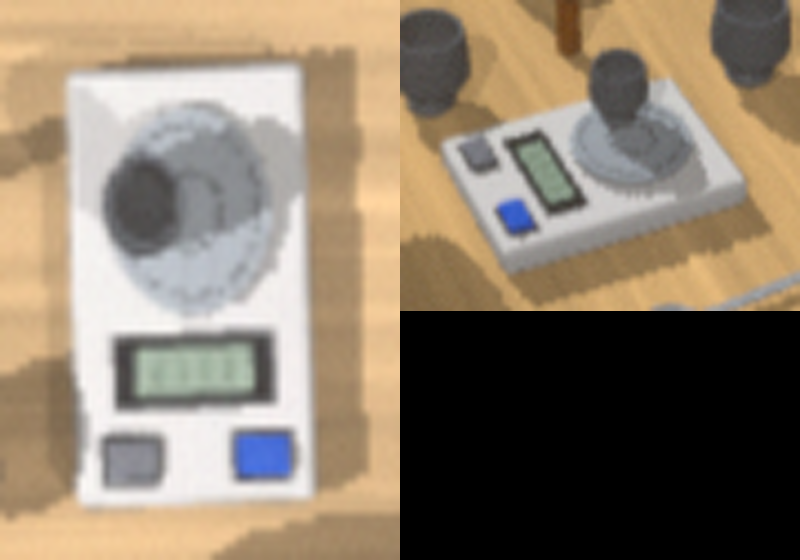

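```bash
cat > h.py <<'E'
import cv2,numpy as np
from station import r
def cast(s,px,z):
    K=np.array([[s["fx"],0,s["cx"]],[0,s["fy"],s["cy"]],[0,0,1.]])
    p=cv2.undistortPoints(np.float64(px).reshape(-1,1,2),K,np.float64(s["dist_coeffs"])).reshape(-1,2)
    R,t=np.array(s["R"]),np.array(s["t"]); C=-R.T@t
    d=np.c_[p,np.ones(len(p))]@R
    return C+d*((z-C[2])/d[:,2])[:,None]
def blob(m,near,show=None):
    n,l,st,c=cv2.connectedComponentsWithStats(m.astype(np.uint8))
    k=[i for i in range(1,n) if st[i,4]>12]
    i=min(k,key=lambda i:np.hypot(*(c[i]-near)))
    return c[i],st[i,4],l==i
def measure(s,show=True):
    top=s["R"][2][2]<-.9
    f=s["frame"].astype(int); R,G,B=f[...,0],f[...,1],f[...,2]
    g=lambda a:a
    out={}
    N=dict(blue=(323,249),grey=(301,249),cup=(304,216)) if top else dict(blue=(266,279),grey=(258,265),cup=(289,249))
    c,a,_=blob(B-R>60,N["blue"]); out["blue"]=(c,a,cast(s,c,.032)[0])
    mx=f.max(2)
    roi=np.zeros(mx.shape,bool)
    x,y=N["cup"]; w=18 if top else 14
    roi[y-20:y+20,x-16:x+24]=1
    c,a,m=blob((mx<58)&roi,N["cup"]); out["cup"]=(c,a,cast(s,c,.057)[0])
    # inner key / deck
    if top:
        roi[:]=0; roi[240:258,292:312]=1
        c,a,_=blob((mx<125)&roi,N["grey"]); out["grey"]=(c,a,cast(s,c,.032)[0])
    return out
E
python3 - <<'E'
from h import *
np.set_printoptions(precision=4,suppress=True)
for n in("top","side"):
    s=r.snapshot(n); np.savez(f"{n}.npz",**s)
    for k,v in measure(s).items(): print(n,k,v)
    f=s["frame"]
    if n=="top":
        print(f[198:236,294:332].max(2)[::1]) if 0 else None
        for y in (210,216,222): print(y,f[y,290:332].max(2))
        for x in (304,313,320): print(x,f[195:262,x].max(1))
    else: print(f[225:275,289].max(1)); print(f[248,270:310].max(1))
E
```

```text
top blue (array([323.    , 248.0732]), np.int32(41), array([ 0.4582, -0.1166,  0.032 ]))
top cup (array([303.7179, 215.4744]), np.int32(78), array([ 0.5591, -0.0568,  0.057 ]))
top grey (array([301.4024, 248.5122]), np.int32(82), array([ 0.4576, -0.0492,  0.032 ]))Traceback (most recent call last):
  File "<stdin>", line 9, in <module>
    return umr_maximum(a, axis, None, out, keepdims, initial, where)
numpy.exceptions.AxisError: axis 2 is out of bounds for array of dimension 2
```

```bash
cat > deck.py <<'E'
from h import *
np.set_printoptions(precision=4,suppress=True)
s=dict(np.load("top.npz")) if __import__("os").path.exists("top.npz") else r.snapshot("top")
f=s["frame"].astype(int); mx=f.max(2); mn=f.min(2)
# sub-pixel: upsampled masks
def up(a): return cv2.resize(a.astype(np.float32),None,fx=8,fy=8,interpolation=cv2.INTER_LINEAR)
def dn(p): return (np.asarray(p)+.5)/8-.5
F=up(s["frame"].astype(np.float32)); M=F.max(2); S=(M-F.min(2))/M
m=((S<.17)&(M>110)).astype(np.uint8)
c=m[190*8:262*8,280*8:346*8]
cs,_=cv2.findContours(c,cv2.RETR_EXTERNAL,cv2.CHAIN_APPROX_NONE)
h=max(cs,key=cv2.contourArea)[:,0]+np.array([280*8,190*8])
w=cast(s,dn(h),.026)[:,:2].astype(np.float32)
rc=cv2.minAreaRect(w); print("deck rect",rc)
cs,_=cv2.findContours(((F[...,2]-F[...,0])>45).astype(np.uint8),0,1)
b=max(cs,key=cv2.contourArea); print("blue",cv2.minAreaRect(cast(s,dn(b[:,0]),.032)[:,:2].astype(np.float32)))
d=(M<62).astype(np.uint8); d[:200*8]=0; d[230*8:]=0; d[:,:294*8]=0; d[:,330*8:]=0
cs,_=cv2.findContours(d,0,1); k=max(cs,key=cv2.contourArea)
pc=cast(s,dn(k[:,0]),.06)[:,:2].astype(np.float32); print("cup",cv2.minEnclosingCircle(pc),cv2.minAreaRect(pc))
fr=s["frame"].max(2)
for y in (206,210,216,222): print(y,fr[y,292:332])
for x in (304,313,320): print(x,fr[198:234,x])
E
python3 - <<'E'
exec(open('deck.py').read())
E
```

```text
deck rect ((0.52747642993927, -0.08018401265144348), (0.17726539075374603, 0.12471555173397064), 1.0634567737579346)
blue ((0.45822668075561523, -0.1164126768708229), (0.027286671102046967, 0.015530765987932682), 89.35966491699219)
cup ((0.5582225322723389, -0.05633816868066788), 0.01706974022090435) ((0.5588179230690002, -0.05558338388800621), (0.031193004921078682, 0.032000865787267685), 89.06035614013672)
206 [138 137 135 136 136 135 136 137 138 136 130 126 126 124 117 106 109 105
 111 110 109 106 106 121 113  96  94 101 109 115 110 110 109 112 117 127
 142 130 104 101]
210 [140 135 134 135 135 136 134 120  88  72  73  68  72  73  81  89  91  91
  92  91  91  92  90  91  90  91  89  88  90  91  93  98 109 110 110 111
 109 107 100 100]
216 [146 139 138 134 120  76  66  50  49  51  51  51  53  52  51  49  54  73
  81  89  93  92  92  85  78  89  92  91  90  86  78  94 101 108 110 122
 144 141 116 113]
222 [150 152 152 152 152 150 144 123 101  77  67  68  69  77  97 117 121 121
 110 112 116 122 121 124 124 126 126 125 118 115 120 116 111 123 145 151
 151 144 117 102]
304 [ 84 125 148 152 152 150 135 130 126 118 114 102  72  48  51  52  52  53
  53  51  49  49  52  68  69 120 127 119 120 129 141 150 151 151 147  75]
313 [ 95 138 151 152 147 109 122 124 106  93  92  90  92  90  84  87  91  93
  92  91  93  95 102 101 122 127 128 128 126 112 114 126 134 147 119  68]
320 [106 144 150 150 150 150 148 126 109  98  93  91  90  87  85  90  91  91
  90  92 102 120 124 121 118 113 106 119 118 113 125 147 152 147 102  62]
```

```bash
cat > cup.py <<'E'
from h import *
np.set_printoptions(precision=4,suppress=True)
def up(a): return cv2.resize(a.astype(np.float32),None,fx=8,fy=8,interpolation=cv2.INTER_LINEAR)
def dn(p): return (np.asarray(p)+.5)/8-.5
def cup(s,box,z,th):
    M=up(s["frame"]).max(2); d=(M<th).astype(np.uint8)
    q=np.zeros_like(d); x0,y0,x1,y1=[v*8 for v in box]; q[y0:y1,x0:x1]=1; d*=q
    d=cv2.morphologyEx(d,cv2.MORPH_OPEN,np.ones((33,33)))
    cs,_=cv2.findContours(d,0,1)
    k=max(cs,key=cv2.contourArea)[:,0]; return dn(k),cast(s,dn(k),z)[:,:2].astype(np.float32)
E
python3 - <<'E'
from cup import *
s=r.snapshot("top")
for th in (66,72,78,82):
    p,w=cup(s,(292,200,332,232),.057,th); print(th,cv2.minEnclosingCircle(w),cv2.minAreaRect(w),p.min(0),p.max(0))
s=r.snapshot("side")
for th in (60,66,72,78,84):
    p,w=cup(s,(275,232,310,268),.055,th); print(th,p.min(0),p.max(0),w.mean(0))
f=s["frame"].max(2)
for y in (244,248,252): print(y,f[y,276:306])
print(f[236:268,289])
# expected projection of a cup placed at candidates
K=np.array([[s["fx"],0,s["cx"]],[0,s["fy"],s["cy"]],[0,0,1.]])
for c in ((.558,-.056),(.558,-.058)):
  print(cv2.projectPoints(np.float64([[*c,z] for z in(.034,.055,.08)]),cv2.Rodrigues(np.array(s["R"]))[0],np.float64(s["t"]),K,np.float64(s["dist_coeffs"]))[0].reshape(-1,2))
E
```

```text
66 ((0.5582290291786194, -0.05624968186020851), 0.017895929515361786) ((0.5586221218109131, -0.055928945541381836), (0.031654372811317444, 0.03212659806013107), 89.16332244873047) [298.3125 210.4375] [308.5625 220.8125]
72 ((0.5580887794494629, -0.056246478110551834), 0.019645899534225464) ((0.5580456852912903, -0.055908992886543274), (0.03399644047021866, 0.03479068726301193), 89.3519287109375) [297.9375 210.1875] [308.9375 221.4375]
78 ((0.557845413684845, -0.05737662687897682), 0.021013662219047546) ((0.5576571822166443, -0.05629408732056618), (0.036312881857156754, 0.037108439952135086), 89.35136413574219) [297.6875 209.9375] [309.4375 221.9375]
82 ((0.5582621693611145, -0.0577189140021801), 0.021886857226490974) ((0.5576558113098145, -0.0564911924302578), (0.03824254125356674, 0.037881430238485336), 89.3516616821289) [297.4375 209.8125] [309.8125 222.0625]
60 [282.9375 241.6875] [294.5625 257.8125] [ 0.5581 -0.0505]
66 [282.8125 241.4375] [294.9375 258.4375] [ 0.5578 -0.0516]
72 [282.5625 241.1875] [295.0625 259.3125] [ 0.5573 -0.0541]
78 [282.4375 240.9375] [304.0625 267.4375] [ 0.5585 -0.0784]
84 [282.1875 240.8125] [304.5625 267.4375] [ 0.5586 -0.0786]
244 [127 122 103  91  85  84  82  66  47  44  46  46  47  50  50  46  46  47
  61  97 123 131 135 127 123 122 122 127 128 127]
248 [131 130 130 128 127 123  88  58  49  48  51  54  53  54  54  50  49  47
  47  62 109 113 114 115 126 119 118 121 120 124]
252 [130 131 132 131 131 128 102  61  50  46  49  47  48  49  49  47  45  46
  47  69 102 110 114 125 128 128 129 127 114 116]
[124 123 125 123 111  62  49  45  50  48  49  52  54  49  50  50  49  49
  47  49  47  53  57  68  74  72  72  73  86 100 102  99]
[[289.4523 255.6566]
 [289.5036 250.4246]
 [289.5654 244.0731]]
[[289.7079 256.0459]
 [289.7615 250.812 ]
 [289.8261 244.4579]]
```

Run:
```python
from cup import *
O=[180,0,0]
r.reach([.14,.44,.42],r.sense()["orientation"].tolist())
r.reach([.44,-.05,.42],O)
r.reach([.5570,-.0575,.33],O)
print(r.sense()["clock"],r.sense()["joints"])
r.servo_line([.5570,-.0575,.229],O,speed=.06)
r.wait(.2); a=r.sense(); print(a["clock"],a["tcp_pos"],a["orientation"],a["contact_force"],a["opening"])
for n in("top","side"):
    s=r.snapshot(n); np.savez(n+"1.npz",**s)
    cv2.imwrite(f"pics/{n}1.png",s["frame"][:,:,::-1])
t,d=cv2.imread("pics/top1.png")[180:260,270:350],cv2.imread("pics/side1.png")[200:300,235:335]
f=lambda x:cv2.resize(cv2.convertScaleAbs(x,alpha=1.6),(400,400),interpolation=cv2.INTER_CUBIC)
cv2.imwrite("pics/z1.png",np.hstack([f(t),f(d)]))
```

```text
3.575 [-9.3236 -1.1022 84.4827 -0.0037 96.6592 80.6131]
5.6083 [ 0.557  -0.0575  0.2292] [179.9935  -0.0192  -0.0002] [-0.5344  0.3405  0.4422] 0.08773946346335879
```

View pics/z1.png

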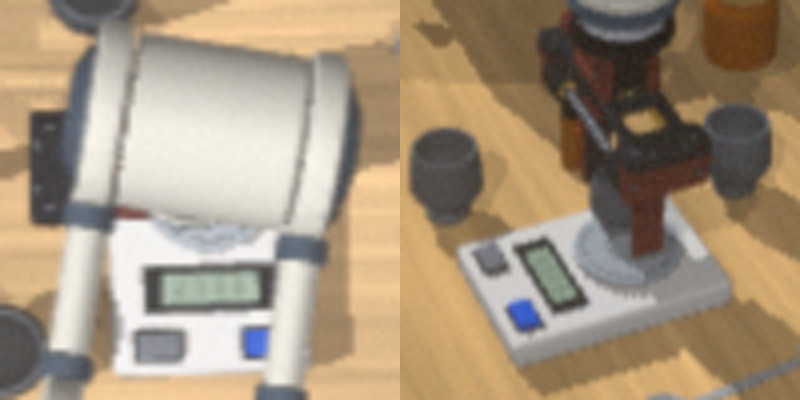

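The side crop shows the fingers straddling the cup, with the near finger over the right half of the pan at about (648,235) in the crop. Next I'll push slowly toward -y, stop short of centre, then check.

Run:
```python
from cup import *
r.servo_line([.5570,-.074,.229],speed=.03)
for y in np.arange(-.077,-.0976,-.003):
    r.servo_line([.5570,y,.229],speed=.015); a=r.sense(); print(a["tcp_pos"],a["contact_force"])
r.servo_line([.5570,-.090,.229],speed=.03)
r.servo_line([.5570,-.090,.33],speed=.1)
r.reach([.43,-.09,.36],[180,0,0]); print(r.sense()["clock"])
s=r.snapshot("top"); np.savez("top2.npz",**s); t=s["frame"][190:260,275:345,::-1]
s=r.snapshot("side"); np.savez("side2.npz",**s); d=s["frame"][220:300,235:315,::-1]
f=lambda x:cv2.resize(cv2.convertScaleAbs(x,alpha=1.6),(400,400),interpolation=cv2.INTER_CUBIC)
cv2.imwrite("pics/z2.png",np.hstack([f(t),f(d)]))
```

```text
[ 0.557 -0.077  0.229] [-0.6103  0.7123 -0.3686]
[ 0.557  -0.0801  0.229 ] [ 1.297  -0.6077 -0.4137]
[ 0.557  -0.0831  0.229 ] [ 0.343  -0.3269  0.1515]
[ 0.557  -0.0861  0.229 ] [-0.1436 -0.2563 -0.0593]
[ 0.557  -0.0892  0.229 ] [-0.3249 -0.5966  0.5022]
[ 0.557  -0.0922  0.229 ] [ 0.5574 -1.295   0.3044]
[ 0.557  -0.0951  0.229 ] [ 0.6515 -0.1484  0.6788]
10.9167
```

View pics/z2.png

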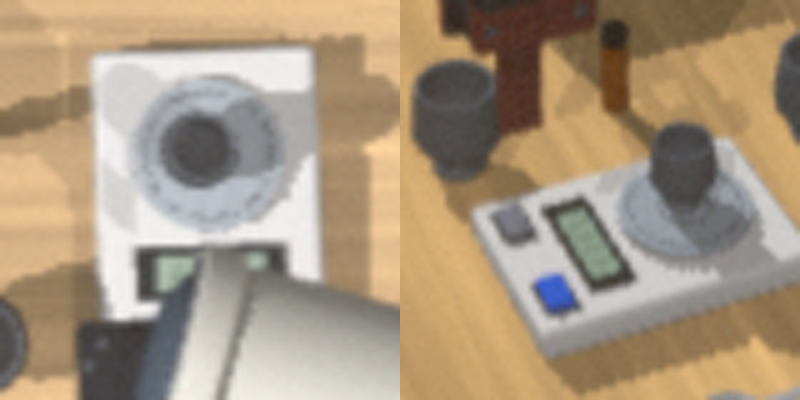

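```bash
cat > rel.py <<'E'
from cup import *
def rel(s):
    for th in (66,78,82):
        p,w=cup(s,(292,200,336,232),.057,th); print(th,"cup",cv2.minEnclosingCircle(w)[0],cv2.minAreaRect(w)[:2])
    # pan rim edge: darkening from white deck, along radial rays in the world, subpixel
    M=up(s["frame"]).max(2); K=np.array([[s["fx"],0,s["cx"]],[0,s["fy"],s["cy"]],[0,0,1.]])
    pts=[]
    for a in np.radians(np.r_[100:175:5,20:60:5,185:260:5]):
        rr=np.arange(.034,.054,.0003); P=np.c_[.5565+rr*np.cos(a),-.0805+rr*np.sin(a),np.full(len(rr),.034)]
        q=cv2.projectPoints(P,cv2.Rodrigues(np.array(s["R"]))[0],np.float64(s["t"]),K,np.float64(s["dist_coeffs"]))[0].reshape(-1,2)
        v=cv2.remap(M,((q[:,0]+.5)*8-.5).astype(np.float32),((q[:,1]+.5)*8-.5).astype(np.float32),1).ravel()
        g=np.diff(cv2.GaussianBlur(v.reshape(1,-1),(0,0),3).ravel()); i=g.argmax()
        if g[i]>.8 and 2<i<len(g)-3: pts.append(P[i,:2])
    pts=np.array(pts); A=np.c_[2*pts,np.ones(len(pts))]
    for _ in range(3):
        c=np.linalg.lstsq(A,(pts**2).sum(1),rcond=None)[0]; R=np.sqrt(c[2]+c[:2]@c[:2])
        e=np.abs(np.hypot(*(pts-c[:2]).T)-R); k=e<max(.0015,np.median(e)*2); pts,A=pts[k],A[k]
    print("pan",c[:2],"R",R,len(pts),e.mean())
E
python3 - <<'E'
from rel import *
for n in ("top2",): rel(dict(np.load(n+".npz")))
s=r.snapshot("top"); rel(s)
E
```

```text
66 cup (0.5576645135879517, -0.07503495365381241) ((0.5582190752029419, -0.07463639229536057), (0.03208091855049133, 0.03247355297207832))
78 cup (0.557820737361908, -0.07499806582927704) ((0.5578365921974182, -0.07461767643690109), (0.0374687984585762, 0.03633774444460869))
82 cup (0.5574447512626648, -0.07503978908061981) ((0.5578393340110779, -0.07444930076599121), (0.03943310305476189, 0.0371110625565052))
pan [ 0.558  -0.0837] R 0.044298315993743564 27 0.0005768834572784663
66 cup (0.5579596757888794, -0.07544974237680435) ((0.5580261945724487, -0.07463455945253372), (0.03208488970994949, 0.03285958990454674))
78 cup (0.5583932995796204, -0.07558664679527283) ((0.5580294132232666, -0.07462113350629807), (0.03823304921388626, 0.03595193475484848))
82 cup (0.5569513440132141, -0.07516804337501526) ((0.5578352212905884, -0.07481249421834946), (0.04016619920730591, 0.03711080178618431))
pan [ 0.5584 -0.0847] R 0.04441544554017769 24 0.0004815473787163349
```

Run:
```python
from rel import *
O=[180,0,0]
r.reach([.5570,-.085,.33],O)
r.servo_line([.5570,-.085,.229],speed=.07)
r.servo_line([.5570,-.093,.229],speed=.03)
r.servo_line([.5570,-.1013,.229],speed=.012)
r.wait(.1);print(r.sense()["tcp_pos"])
r.servo_line([.5570,-.094,.229],speed=.03)
r.servo_line([.5570,-.094,.33],speed=.1)
r.reach([.43,-.09,.36],O); print(r.sense()["clock"])
s=r.snapshot("top"); np.savez("top3.npz",**s); rel(s);t=s["frame"][190:260,275:345,::-1]
s=r.snapshot("side"); np.savez("side3.npz",**s); d=s["frame"][220:300,235:315,::-1]
f=lambda x:cv2.resize(cv2.convertScaleAbs(x,alpha=1.6),(400,400),interpolation=cv2.INTER_CUBIC)
cv2.imwrite("pics/z3.png",np.hstack([f(t),f(d)]))
```

```text
[ 0.557  -0.1013  0.229 ]
16.7333
66 cup (0.55851811170578, -0.08106844872236252) ((0.5585382580757141, -0.08062596619129181), (0.03170843422412872, 0.03247537836432457))
78 cup (0.5577552318572998, -0.08078581094741821) ((0.5583431124687195, -0.08062273263931274), (0.03705849498510361, 0.03600393608212471))
82 cup (0.5583320260047913, -0.08115894347429276) ((0.5581555962562561, -0.08062808215618134), (0.039446476846933365, 0.03633993864059448))
pan [ 0.5577 -0.0838] R 0.04437092215284839 25 0.0005392565933386978
```

View pics/z3.png

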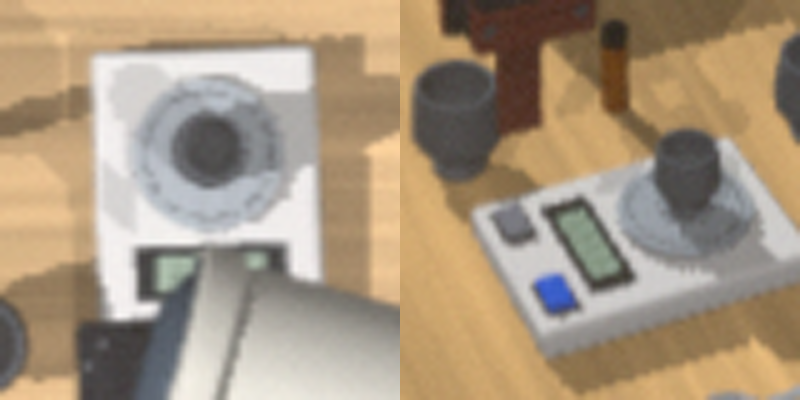

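The cup is centred on the pan in both views: in the top crop the cup is at (210,148) and the pan at about (207,152), which matches once parallax is allowed for. Now the tare key.

Run:
```python
from rel import *
O=[180,0,0]; X,Y=.458,-.1155
r.grab(5); r.reach([X,Y,.27],O); r.servo_line([X,Y,.219],speed=.05); r.wait(.2)
f0=r.sense()["contact_force"][2]
z=.216
while z>=.206:
    r.servo_line([X,Y,z],speed=.03); r.wait(.1); a=r.sense(); f=np.mean([a["contact_force"][2]]); print(round(z,4),a["tcp_pos"][2],f-f0)
    if f-f0>8: break
    z-=.001
r.wait(.3)
r.servo_line([X,Y,.27],speed=.08)
r.reach([.43,-.09,.36],O); print(r.sense()["clock"])
s=r.snapshot("top"); rel(s)
```

```text
0.216 0.21590366491489665 0.9679933382649284
0.215 0.21503023687152228 1.2303018885875758
0.214 0.2142263636383719 1.8901334977015738
0.213 0.21317504030584694 2.455248241952609
0.212 0.21215235453256692 3.955582349139672
0.211 0.2111725163017406 3.350845462082686
0.21 0.21031376884685452 4.826897698953445
0.209 0.21019976446282215 9.788123698547015
24.5083
66 cup (0.5582221150398254, -0.08106642961502075) ((0.5583433508872986, -0.08080584555864334), (0.032090924680233, 0.03286125138401985))
78 cup (0.5582090616226196, -0.08105085045099258) ((0.5581527948379517, -0.0808088630437851), (0.03750475496053696, 0.0355665348470211))
82 cup (0.5580117702484131, -0.08109181374311447) ((0.5581535696983337, -0.08081568032503128), (0.03906083479523659, 0.036340005695819855))
pan [ 0.5576 -0.0838] R 0.04443569825359308 25 0.0005486527771077432
```

```bash
python3 -c "
from station import r
print(r.hand_in())"
```

```text
the job is handed in; nothing more can be done
None
```

I nudged the cup to the middle of the pan, about 1 mm off centre by my camera estimate. I then pressed the tare key to its stop (about 10 N), released it, and handed the job in at about 25 s; the hand-in returned no verdict.

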